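# Zero a cleaned coffee grinder, set it and refit its hopper

### The arm

A 7-joint arm with a two-finger parallel gripper is mounted at the origin on the work surface. World frame = base frame: x ahead of the robot, y to its left, z up, the work surface at z = 0. Lengths are in m, angles in rad, forces in N, time in s.
With the tool pointing down it reaches from about 0.425 to 0.925 m from the base axis. Payload 6.8 kg.
Tool frame: the origin (TCP) lies between the finger pads; the fingertips stand finger_overhang ahead of it and the grasp point (between the pads) lies 6 mm ahead of it (finger_overhang is the distance from the TCP to the fingertips, in m); z points along the fingers, y is the line along which they close (so a half turn about z gives the same grasp; the last joint's range is limited). The gripper opens to 85 mm and grips with 20 to 120 N. Pads are 22 mm wide; open, the fingers measure 114 mm over their backs; the gripper's body (76 mm by 85 mm) begins 54 mm behind the grasp point. The pads swing forward as they close: fully open they stand 13 mm farther back than shut.
Start: joints at [-1.226, 0.477, 0.022, 1.555, -0.011, 1.109, -0.083], TCP at [0.295, 0.607, 0.256] pointing down, gripper open.
Joint ranges: [-2.96, 2.96], [-0.34, 2.1], [-1.41, 1.46], [0.24, 2.44], [-1.37, 4.51], [0.17, 1.92], [-2.96, 2.96]. Speed limits (rad/s): [2.39, 2.39, 3.14, 3.14, 3.14, 3.14, 3.14].

### API

Orientations are given as a unit quaternion [w, x, y, z].
In Python, from station import * gives the robot as it stands.
- The arm moves only by the tool drive_tool, never from a script. Its argument "increments" is a list of rows, each an object of numbers: "claw": the finger opening in m, from 0 to 0.0854; "dx", "dy", "dz": the shift along the tool's x, y, z in m; "wx", "wy", "wz": the turn, a rotation vector about the tool's x, y, z in degrees. A call has 1 to 20 rows; each row shifts and turns the commanded pose from where the row before left it, along the tool's axes as they then stand; what a row does not reach is not made up. A row lasts 1/8 s, in which the tool goes at most 62.5 mm and 10.7 degrees, less where a joint would pass 70% of its speed; a pose out of reach is approached as far as the arm can. A call with a gripper value outside its range is refused whole. The fingers move at their own pace and stop on an object; "newtons" is the grip in N (left out, the last holds). Time passes only in rows, so rows that do not move let the fingers close. It gives the time, the measured TCP pose, the force, the opening and the grip force at its end, in the units of the state.
- get_obs(): the state, without advancing time (a new reading comes with each control period).
- read_camera(name): name is "side" or "top" or "wrist"; returns (picture, depth): 384x512x3 uint8, red, green, blue; 384x512 float32, m along the optical axis (not along the pixel's ray), 0 where there is no reading.
- calibration(name): a dict with "intrinsics" (3x3 intrinsics, pixels), "R" (3x3) and "t" (3): a world point X has camera coordinates R X + t; the wrist camera has in their place "mount" (4x4, takes a point from camera to tool coordinates, whose origin is the TCP and whose axes are the flange's). Camera axes: x right, y down, z forward; pixel columns grow to the right and rows downward; lengths in m; the calibration is good to about 2 mm. A picture is of the moment at which its call begins: read the wrist's pose just before it. calibration takes no time and is no camera call.
- hand_in(): hands the job in; it is judged then, once.
The state is a dict: "t": time; "q": joint angles; "joint_vel": joint speeds; "joint_torque": joint torques, N m; "eef_pos": TCP position; "tool_rot": TCP orientation; "contact_force": force on the tool from outside, world axes, zero at the start; "torque": the same for the moment, N m; "gripper_width": opening from 0.0 (shut) to 1.0 (fully open); "grasp_force": force on a finger pad.
Only numpy, scipy, OpenCV 4.12 (cv2) and the standard library are available. Lean on these libraries where they do the work, as an engineer would, in place of code of your own. Each camera call takes 0.05 s, during which the arm holds its last target. There are 200 camera calls.

### The job

This coffee grinder has just been cleaned: turn its black adjustment collar clockwise until you feel the burrs touch firmly, but do not force it, then back it off counter-clockwise by five clicks and leave it in that notch. Then set the hopper gently back on the grinder, its neck right down in the collar, without losing the setting, and leave everything else on the bench where it is.

Things in the scene. Friction and masses are not known exactly. Their poses are not given: they have to be found in the camera images.
- grinder: bench coffee grinder, fixed: cream motor body 112 mm square on a dark foot, round aluminium top 100 mm wide (the deck) 170 mm above the bench, with 24 scale marks; the burrs are inside. Origin at bench height on the collar's upright axis; foot (to 153 mm out) and spout (to 83 mm) point along its own -x
- collar_top (a point): centre of the adjustment collar's upper face, 208 mm above the bench, turning with it. The collar is a black knurled ring with a white index mark, 62 mm wide, standing 38 mm above the deck, with a bore 40 mm wide and 12 mm deep in its top. Free all round: grip it across from above, fingertips just over the deck
- collar (a joint): collar angle in rad, growing clockwise seen from above (finer, burrs closing); travel -1.8 to 1.8. Its zero means nothing to the burrs: they touch 0.3 to 1.5 rad clockwise of where the collar is found, different every time. 24 clicks a turn, 0.262 rad (15 deg) apart. It rests in a notch; leaving one takes up to 0.25 N m, little from there to the crest half-way, then falls into the next
- collar_grip (a point): where to grip the collar: on its axis, 26 mm above the deck (196 mm above the bench). Felt about the axis here: once the burrs (hidden inside) touch, the torque no longer falls off after a notch but climbs steeply, 0.5 to 1 N m per 0.1 rad. 0.4 N m felt is a firm touch; at 0.8 N m they jam
- hopper: the hopper, 0.15 to 0.3 kg, standing upright on the bench on its neck: steel neck 36 mm wide, 10 mm long, chamfered; brown cone with a flat shoulder 54 mm wide over the neck; dark wooden lid 72 mm wide with an upright knob 22 mm wide, 32 mm tall; 102 mm tall in all. Origin at the middle of the neck's underside. Seated, the shoulder rests on the collar, the origin 10 mm below the collar's top
- hopper_knob (a point): where to grip the hopper: on the axis of its knob, 91 mm above its underside, 21 mm above the lid
- catch_cup: small steel catch cup, 58 mm wide and 48 mm tall, standing on the grinder's foot under the spout; origin at the middle of its underside
- green_cup: stoneware cup glazed green inside, 80 mm wide, 72 mm tall; origin at the middle of its underside
- red_cup: the same cup, glazed red; origin at the middle of its underside
- yellow_cup: the same cup, glazed yellow; origin at the middle of its underside
- blue_cup: the same cup, glazed dark blue; origin at the middle of its underside
- tamper: coffee tamper, 55 mm steel foot and wooden handle, 84 mm tall, standing upright; origin at the middle of its underside
- brush: cleaning brush lying flat, 160 mm long, 20 mm high; origin at the middle of its underside
Things that resemble listed ones, but are neither listed nor needed, are in the scene too. What is shaped like the grinder but blue is not meant.

How it is judged:
On the way, in this order (a step that is already met when the one before it is completed fails the run):
1. the burrs are turned into firm contact (over 4 N at their edges, about 0.1 N m beyond the click torque) (contact force between burr_upper and burr_lower above 4 N), for 0.1 s.
2. the collar is backed off by five clicks and pauses there (3.75 to 5.5 click pitches from the touch point; measured as the distance between the burrs' cutting edges) (distance between burr_upper and burr_lower between 0.03191 and 0.03982 m and velocity of joint collar between -0.1 and 0.1 rad/s), for 0.2 s.
3. the hopper's neck is down in the collar (horizontal distance between hopper and collar_top below 0.004 m and z of hopper in the frame of collar_top between -0.012 and -0.008 m and angle between hopper's own z axis and vertical below 0.06 rad), for 0.2 s.
At the end, for the whole second after the job is handed in: the collar rests 3.75 to 5.5 click pitches coarser than where the burrs touch; the hopper stands upright and still, its neck in the collar within 4 mm of the axis and its origin 8 to 12 mm below the collar's upper face (all of step 3 and distance between burr_upper and burr_lower between 0.03191 and 0.03982 m and linear speed of hopper below 0.02 m/s and velocity of joint collar between -0.05 and 0.05 rad/s).
It fails at once if the burrs are jammed together (over 32 N at their edges, about 0.8 N m at the collar) (contact force between burr_upper and burr_lower above 32 N).
It fails at once if a bystander is moved by more than 30 mm or knocked over (distance of any of catch_cup, green_cup, red_cup, yellow_cup, blue_cup, tamper, brush from where it was at the start of the episode above 0.03 m or angle between any of catch_cup, green_cup, red_cup, yellow_cup, blue_cup, tamper, brush's own z axis and vertical above 0.4 rad).
It fails at once if the hopper is banged or pressed hard on the grinder (over 40 N) (contact force between hopper and grinder above 40 N).
It fails at once if the hopper is tipped over (angle between hopper's own z axis and vertical above 0.6 rad).
It also fails if it takes over 72 s, if anything falls off the work surface, if the arm or the gripper's body presses on something with over 40 N, if the wrist force passes 120 N, or if a joint passes its speed limit or range.

## Working session

There is one attempt and no reset: what is moved stays moved. The work goes in short steps, Python scripts to look and compute and a tool call to move; the robot and the scene stay as the last step left them, time stands still between calls to the robot, and variables do not carry over. Pictures are saved under pics/ and viewed, at most 10 in all, crops included, and the job is handed in when it is done.

Besides the shell and the picture viewer there is one more tool, called after "Emit:" as name(argument=value, ...), one argument or row to a line, values as JSON. drive_tool: Moves the arm, as the interface text tells. Its arguments: {"type":"object","properties":{"increments":{"type":"array","items":{"type":"object","properties":{"claw":{"type":"number"},"dx":{"type":"number"},"dy":{"type":"number"},"dz":{"type":"number"},"wx":{"type":"number"},"wy":{"type":"number"},"wz":{"type":"number"}}}},"newtons":{"type":"number"}},"required":["increments"]}

```bash
ls; mkdir -p pics; python3 - <<'E'
from station import *
import cv2,numpy as np
o=get_obs();print(o)
for n in("top","side"):
    p,d=read_camera(n);cv2.imwrite(f"pics/{n}0.png",p[:,:,::-1]);np.savez(f"/tmp/{n}0.npz",p=p,d=d)
    print(calibration(n))
print(calibration("wrist"))
E
```

```text
pics
{'t': 0.0, 'q': array([-1.2260762 ,  0.47778944,  0.02236271,  1.55649098, -0.01149973,
        1.10928264, -0.08311159]), 'joint_vel': array([0.00186833, 0.00047797, 0.0011115 , 0.00050148, 0.00095334,
       0.00193702, 0.00030047]), 'joint_torque': array([-8.02573668e-04, -5.96437633e+01,  1.60711281e+00, -2.81211591e+01,
        1.23352601e-02,  9.23705811e-03,  3.06086326e-05]), 'eef_pos': array([0.29509354, 0.60645478, 0.25531658]), 'tool_rot': array([-1.34021180e-04,  2.24485772e-01,  9.74476932e-01, -9.11144555e-04]), 'contact_force': array([ 0.24888747, -0.22454592, -0.55766295]), 'torque': array([-0.02802689,  0.01576804, -0.00237467]), 'grasp_force': 0.0, 'gripper_width': 0.9968075977957878}
{'intrinsics': array([[408.11835094,   0.        , 252.97339704],
       [  0.        , 408.11835094, 184.14623148],
       [  0.        ,   0.        ,   1.        ]]), 'R': array([[-2.40637163e-03, -9.99996890e-01,  6.55755819e-04],
       [-9.97287236e-01,  2.35160665e-03, -7.35706324e-02],
       [ 7.35688615e-02, -8.31015191e-04, -9.97289793e-01]]), 't': array([-0.01319229,  
[... 221 characters left out ...]
, -0.7097629 ,  0.0118152 ],
       [-0.52457183, -0.53163462, -0.66497295],
       [ 0.4782545 ,  0.46217016, -0.74677398]]), 't': array([-0.39954161,  0.34358584,  1.51931654])}
{'intrinsics': array([[341.3450075 ,   0.        , 259.07087302],
       [  0.        , 341.3450075 , 191.19035851],
       [  0.        ,   0.        ,   1.        ]]), 'mount': array([[-9.30687741e-04, -9.54454732e-01, -2.98354316e-01,
         7.56769396e-02],
       [ 9.99999463e-01, -7.52187728e-04, -7.13105503e-04,
        -9.97380605e-04],
       [ 4.56208467e-04, -2.98354819e-01,  9.54454920e-01,
        -1.18470880e-01],
       [ 0.00000000e+00,  0.00000000e+00,  0.00000000e+00,
         1.00000000e+00]])}
```

View pics/top0.png

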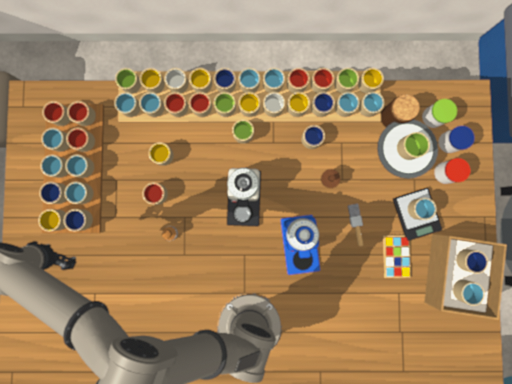

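View pics/side0.png

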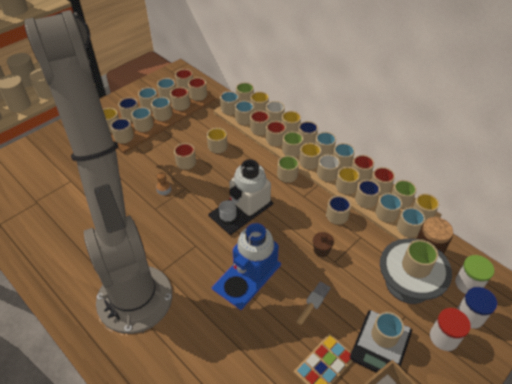

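The top view shows the cream grinder's collar at about (243,182). The blue look-alike is at (301,235). The hopper could be either the dark brown thing at (331,178), side (322,243), or the orange-brown one at (170,230), side (165,187). By the description, the dark lid and brown cone match the first and the second is the tamper. I'll check that in a crop.

```bash
cat > h.py <<'E'
from station import *
import cv2,numpy as np
from scipy.spatial.transform import Rotation as Rn
def cast(n,uv,z,o=None):
    c=calibration(n);r=np.linalg.inv(c["intrinsics"])@[uv[0],uv[1],1.]
    if n=="wrist":
        w,x,y,zz=o["tool_rot"];R=Rn.from_quat([x,y,zz,w]).as_matrix();M=c["mount"]
        C=R@M[:3,3]+o["eef_pos"];d=R@M[:3,:3]@r
    else: C=-c["R"].T@c["t"];d=c["R"].T@r
    return C+d*(z-C[2])/d[2]
E
python3 - <<'E'
from h import *
t=np.load("/tmp/top0.npz");s=np.load("/tmp/side0.npz")
z=lambda a,x,y,w,h,f=6:cv2.resize(a[y:y+h,x:x+w,::-1],None,fx=f,fy=f,interpolation=2)
T=np.hstack([z(t["p"],213,155,66,66),z(t["p"],303,155,66,66)])
S=np.hstack([z(s["p"],208,150,66,45+21),z(s["p"],290,210,66,66)])
S=np.hstack([z(s["p"],208,155,44,44,5),z(s["p"],300,222,44,44,5),z(s["p"],143,165,44,44,5)])
T=cv2.resize(T,(660,330));cv2.imwrite("pics/crop1.png",np.vstack([T,S]))
print("collar",cast("top",(243,184),.208),"hopper lid",cast("top",(331,178),.07),"side hop",cast("side",(322,240),.08), "tamper",cast("top",(170,230),.05))
d=t["d"];print(d[178,331],d[184,243])
E
```

```text
collar [0.51930434 0.01921231 0.208     ] hopper lid [ 0.55106049 -0.30350896  0.07      ] side hop [ 0.54316067 -0.30194909  0.08      ] tamper [0.36018809 0.29443396 0.05      ]
1.4736944 1.3995281
```

View pics/crop1.png

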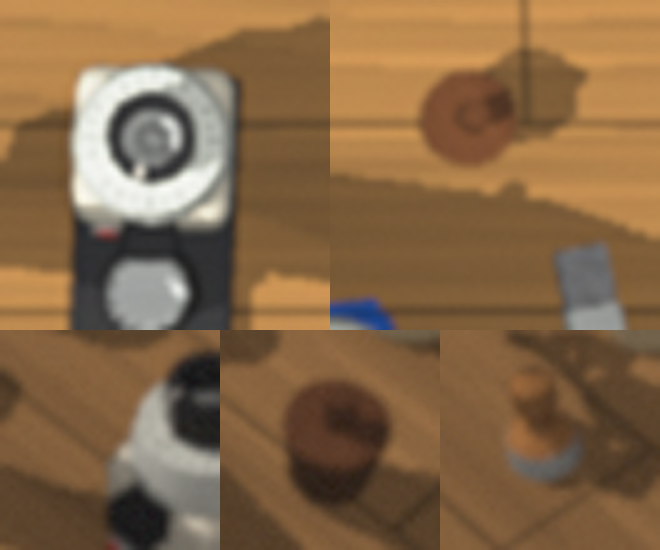

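The crop confirms it: the dark-lidded cone at top (331,178) is the hopper and the steel-footed one is the tamper. The collar centre is at about (243,182.5).

Emit:
drive_tool(
  increments=[
    {"dz": -0.045},
    {"dz": -0.045},
    {"dx": -0.0386, "dy": -0.0356},
    {"dx": -0.0386, "dy": -0.0356},
    {"dx": -0.0386, "dy": -0.0356},
    {"dx": -0.0386, "dy": -0.0356},
    {"dx": -0.0386, "dy": -0.0356},
    {"dx": -0.0386, "dy": -0.0356},
    {"dx": -0.0386, "dy": -0.0356},
    {"dx": -0.0386, "dy": -0.0356},
    {"dx": -0.0386, "dy": -0.0356},
    {"dx": -0.0386, "dy": -0.0356},
    {"dx": -0.0386, "dy": -0.0356},
    {"dx": -0.0386, "dy": -0.0356},
    {"wz": 10.3},
    {"wz": 10.3},
    {"wz": 10.3},
    {"wz": 10.3},
    {"wz": 10.3},
    {"wz": 10.3},
  ],
)

```text
schema error: expected keys claw, dx, dy, dz, wx, wy, wz
```

Emit:
drive_tool(
  increments=[
    {"claw": 0.085},
    {"claw": 0.085},
  ],
  newtons=60,
)

```text
schema error: expected keys claw, dx, dy, dz, wx, wy, wz
```

```bash
python3 - <<'E'
from h import *
import station
print({k:v for k,v in vars(station).items() if 'over' in k.lower() or isinstance(v,float)})
o=get_obs();p,d=read_camera("wrist");cv2.imwrite("pics/w1.png",p[:,:,::-1]);np.savez("/tmp/w1.npz",p=p,d=d)
import pickle;pickle.dump(o,open("/tmp/w1.pkl","wb"));print(o)
E
```

```text
{'finger_overhang': 0.025}
{'t': 0.1, 'q': array([-1.22613183,  0.47775671,  0.02231629,  1.55638196, -0.01152426,
        1.10930496, -0.0831152 ]), 'joint_vel': array([-0.00024298, -0.00200215,  0.00069024, -0.00335527,  0.00084376,
       -0.00051746,  0.00094402]), 'joint_torque': array([ 4.10137392e-03, -5.97764933e+01,  1.61334537e+00, -2.81954956e+01,
        1.27849545e-02,  5.00236216e-03, -2.74689796e-06]), 'eef_pos': array([0.29504497, 0.60653192, 0.25538364]), 'tool_rot': array([-1.47592847e-04,  2.24445132e-01,  9.74486347e-01, -8.49138822e-04]), 'contact_force': array([ 1.01652934,  0.74212509, -0.86322234]), 'torque': array([-0.01985053, -0.02617712, -0.02273374]), 'grasp_force': 0.0, 'gripper_width': 0.9961814553729249}
```

View pics/w1.png

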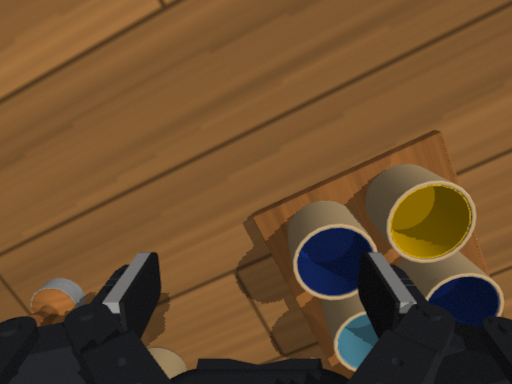

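The move call was refused because every row needs all seven keys. This picture is only the start pose, with the pads at about (130,290) and (385,285). I'll resend the move in full.

Emit:
drive_tool(
  increments=[
    {"claw": 0.085, "dx": 0, "dy": 0, "dz": -0.045, "wx": 0, "wy": 0, "wz": 0},
    {"claw": 0.085, "dx": 0, "dy": 0, "dz": -0.045, "wx": 0, "wy": 0, "wz": 0},
    {"claw": 0.085, "dx": -0.0386, "dy": -0.0356, "dz": 0, "wx": 0, "wy": 0, "wz": 0},
    {"claw": 0.085, "dx": -0.0386, "dy": -0.0356, "dz": 0, "wx": 0, "wy": 0, "wz": 0},
    {"claw": 0.085, "dx": -0.0386, "dy": -0.0356, "dz": 0, "wx": 0, "wy": 0, "wz": 0},
    {"claw": 0.085, "dx": -0.0386, "dy": -0.0356, "dz": 0, "wx": 0, "wy": 0, "wz": 0},
    {"claw": 0.085, "dx": -0.0386, "dy": -0.0356, "dz": 0, "wx": 0, "wy": 0, "wz": 0},
    {"claw": 0.085, "dx": -0.0386, "dy": -0.0356, "dz": 0, "wx": 0, "wy": 0, "wz": 0},
    {"claw": 0.085, "dx": -0.0386, "dy": -0.0356, "dz": 0, "wx": 0, "wy": 0, "wz": 0},
    {"claw": 0.085, "dx": -0.0386, "dy": -0.0356, "dz": 0, "wx": 0, "wy": 0, "wz": 0},
    {"claw": 0.085, "dx": -0.0386, "dy": -0.0356, "dz": 0, "wx": 0, "wy": 0, "wz": 0},
    {"claw": 0.085, "dx": -0.0386, "dy": -0.0356, "dz": 0, "wx": 0, "wy": 0, "wz": 0},
    {"claw": 0.085, "dx": -0.0386, "dy": -0.0356, "dz": 0, "wx": 0, "wy": 0, "wz": 0},
    {"claw": 0.085, "dx": -0.0386, "dy": -0.0356, "dz": 0, "wx": 0, "wy": 0, "wz": 0},
    {"claw": 0.085, "dx": 0, "dy": 0, "dz": 0, "wx": 0, "wy": 0, "wz": 10.3},
    {"claw": 0.085, "dx": 0, "dy": 0, "dz": 0, "wx": 0, "wy": 0, "wz": 10.3},
    {"claw": 0.085, "dx": 0, "dy": 0, "dz": 0, "wx": 0, "wy": 0, "wz": 10.3},
    {"claw": 0.085, "dx": 0, "dy": 0, "dz": 0, "wx": 0, "wy": 0, "wz": 10.3},
    {"claw": 0.085, "dx": 0, "dy": 0, "dz": 0, "wx": 0, "wy": 0, "wz": 10.3},
    {"claw": 0.085, "dx": 0, "dy": 0, "dz": 0, "wx": 0, "wy": 0, "wz": 10.3},
  ],
  newtons=60,
)

```text
t: 2.65
eef_pos: [0.5247, 0.0202, 0.346]
tool_rot: [-0.0, 0.695, 0.719, -0.0]
contact_force: [0.4, -0.3, -0.7]
gripper_width: 0.996
grasp_force: 0.0
```

Emit:
drive_tool(
  increments=[
    {"claw": 0.085, "dx": 0, "dy": 0, "dz": 0, "wx": 0, "wy": 0, "wz": 0},
    {"claw": 0.085, "dx": 0, "dy": 0, "dz": 0, "wx": 0, "wy": 0, "wz": 0},
  ],
)

```text
t: 2.9
eef_pos: [0.5248, 0.0202, 0.3462]
tool_rot: [-0.0, 0.692, 0.722, -0.0]
contact_force: [-1.0, -0.1, -0.4]
gripper_width: 0.996
grasp_force: 0.0
```

```bash
python3 - <<'E'
from h import *
import pickle
o=get_obs();p,d=read_camera("wrist");cv2.imwrite("pics/w2.png",p[:,:,::-1]);np.savez("/tmp/w2.npz",p=p,d=d)
pickle.dump(o,open("/tmp/w2.pkl","wb"));print(o)
E
```

```text
{'t': 2.9, 'q': array([-0.61266019,  0.1518479 ,  0.51967415,  1.82336626, -0.08107354,
        1.18758152, -0.02461904]), 'joint_vel': array([ 1.46928949e-03,  5.97346614e-04,  8.83189078e-05, -1.08755846e-03,
        1.20300381e-03, -3.98712273e-04, -1.18880864e-02]), 'joint_torque': array([-7.78579479e-02, -3.39425647e+01,  2.69422822e+00, -2.90486938e+01,
        1.30618270e-02,  3.12478813e-03, -2.27226235e-02]), 'eef_pos': array([0.52480617, 0.02023578, 0.34619028]), 'tool_rot': array([-8.28156956e-05,  6.91759726e-01,  7.22127734e-01, -1.02017639e-04]), 'contact_force': array([-0.99553678, -0.05037919, -0.42256165]), 'torque': array([0.05485069, 0.02735517, 0.04108553]), 'grasp_force': 0.0, 'gripper_width': 0.9963815324552425}
```

View pics/w2.png

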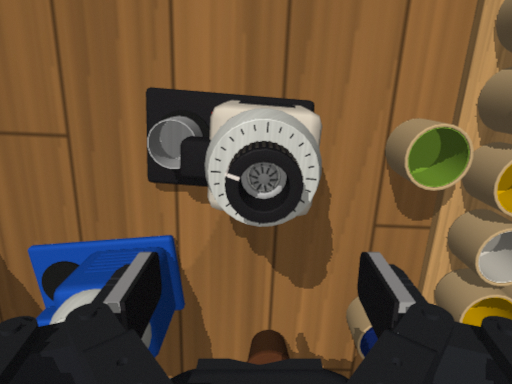

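The wrist view shows the collar with its top face around (264,183) and the index mark at (232,177). I'll refine the centre from the depth at collar-top height.

```bash
cat >> h.py <<'E'
def cloud(o,d):
    c=calibration("wrist");K=c["intrinsics"];v,u=np.mgrid[:384,:512]
    P=np.stack([(u-K[0,2])/K[0,0]*d,(v-K[1,2])/K[1,1]*d,d],-1)
    w,x,y,z=o["tool_rot"];R=Rn.from_quat([x,y,z,w]).as_matrix();M=c["mount"]
    return (P@M[:3,:3].T+M[:3,3])@R.T+o["eef_pos"],R
def circ(xy):
    A=np.c_[2*xy,np.ones(len(xy))];s=np.linalg.lstsq(A,(xy**2).sum(1),rcond=None)[0]
    return s[:2],np.sqrt(s[2]+s[:2]@s[:2])
E
python3 - <<'E'
from h import *
import pickle
o=pickle.load(open("/tmp/w2.pkl","rb"));f=np.load("/tmp/w2.npz");W,R=cloud(o,f["d"])
m=(abs(W[...,2]-.208)<.005);m[:120]=0;m[240:]=0
print(m.sum(),np.median(W[m][:,2]))
m=m.astype(np.uint8);cs,_=cv2.findContours(m,cv2.RETR_CCOMP,cv2.CHAIN_APPROX_NONE)
for c in sorted(cs,key=len)[-3:]:
    c=c[:,0]
    xy=np.array([cast("wrist",p,.208,o)[:2] for p in c]);ce,r=circ(xy);
    print(len(c),ce,r,"tool",R.T@(np.r_[ce,.208]-o["eef_pos"]))
print(cast("wrist",(232,177),.208,o))
E
```

```text
2853 0.20884756824145537
4 [0.5189306  0.04676233] 0.0007638725257210846 tool [ 0.02675735 -0.00469499  0.13819094]
142 [0.52857484 0.01955837] 0.019588973792200613 tool [-0.00083563  0.0037723   0.13818931]
221 [0.52857146 0.01913952] 0.03052755114051453 tool [-0.00125394  0.00375094  0.13818933]
[0.50336297 0.0256564  0.208     ]
```

Emit:
drive_tool(
  increments=[
    {"claw": 0.085, "dx": -0.001, "dy": 0.0038, "dz": 0.04, "wx": 0, "wy": 0, "wz": 0},
    {"claw": 0.085, "dx": 0, "dy": 0, "dz": 0.04, "wx": 0, "wy": 0, "wz": 0},
    {"claw": 0.085, "dx": 0, "dy": 0, "dz": 0.03, "wx": 0, "wy": 0, "wz": 0},
    {"claw": 0.085, "dx": 0, "dy": 0, "dz": 0.02, "wx": 0, "wy": 0, "wz": 0},
    {"claw": 0.085, "dx": 0, "dy": 0, "dz": 0.014, "wx": 0, "wy": 0, "wz": 0},
    {"claw": 0.085, "dx": 0, "dy": 0, "dz": 0, "wx": 0, "wy": 0, "wz": 0},
  ],
)

```text
t: 3.7
eef_pos: [0.5283, 0.0193, 0.2017]
tool_rot: [-0.0, 0.693, 0.721, -0.001]
contact_force: [0.2, -0.4, -0.3]
gripper_width: 0.997
grasp_force: 0.0
```

Emit:
drive_tool(
  increments=[
    {"claw": 0.055, "dx": 0, "dy": 0, "dz": 0, "wx": 0, "wy": 0, "wz": 0},
    {"claw": 0.055, "dx": 0, "dy": 0, "dz": 0, "wx": 0, "wy": 0, "wz": 0},
    {"claw": 0.055, "dx": 0, "dy": 0, "dz": 0, "wx": 0, "wy": 0, "wz": 0},
    {"claw": 0.055, "dx": 0, "dy": 0, "dz": 0, "wx": 0, "wy": 0, "wz": 0},
  ],
  newtons=40,
)

```text
t: 4.2
eef_pos: [0.5285, 0.0193, 0.2036]
tool_rot: [-0.0, 0.693, 0.721, 0.0]
contact_force: [-3.9, 0.4, 7.1]
gripper_width: 0.708
grasp_force: 42.5
```

```bash
cat >> h.py <<'E'
def st():
    o=get_obs();w,x,y,z=o["tool_rot"];R=Rn.from_quat([x,y,z,w]).as_matrix()
    print("t %.2f yaw_cw %.2f deg"%(o["t"],-np.degrees(np.arctan2(R[1,1],R[0,1]))),"Tz_world %.3f"%o["torque"][2],"T",o["torque"].round(3),"F",o["contact_force"].round(1),"tau7 %.3f q7 %.3f"%(o["joint_torque"][6],o["q"][6]),"p",o["eef_pos"].round(4),"w %.3f g %.1f"%(o["gripper_width"]*.0854,o["grasp_force"]))
E
python3 -c "from h import *;st()"
```

```text
t 4.20 yaw_cw -2.26 deg Tz_world 0.031 T [-0.027  1.026  0.031] F [-3.9  0.4  7.1] tau7 -0.016 q7 0.077 p [0.5285 0.0193 0.2036] w 0.060 g 42.5
```

Emit:
drive_tool(
  increments=[
    {"claw": 0.055, "dx": 0, "dy": 0, "dz": 0, "wx": 0, "wy": 0, "wz": 2},
    {"claw": 0.055, "dx": 0, "dy": 0, "dz": 0, "wx": 0, "wy": 0, "wz": 2},
    {"claw": 0.055, "dx": 0, "dy": 0, "dz": 0, "wx": 0, "wy": 0, "wz": 0},
  ],
)

```text
t: 4.58
eef_pos: [0.5285, 0.0193, 0.2036]
tool_rot: [-0.0, 0.718, 0.696, 0.0]
contact_force: [-3.9, -0.3, 6.7]
gripper_width: 0.709
grasp_force: 42.5
```

```bash
python3 -c "from h import *;st()"
```

```text
t 4.58 yaw_cw 1.75 deg Tz_world 0.011 T [-0.073  1.036  0.011] F [-3.9 -0.3  6.7] tau7 -0.188 q7 0.014 p [0.5285 0.0193 0.2036] w 0.061 g 42.5
```

Emit:
drive_tool(
  increments=[
    {"claw": 0.055, "dx": 0, "dy": 0, "dz": 0, "wx": 0, "wy": 0, "wz": 2},
    {"claw": 0.055, "dx": 0, "dy": 0, "dz": 0, "wx": 0, "wy": 0, "wz": 2},
    {"claw": 0.055, "dx": 0, "dy": 0, "dz": 0, "wx": 0, "wy": 0, "wz": 0},
  ],
)

```text
t: 4.95
eef_pos: [0.5285, 0.0194, 0.2035]
tool_rot: [-0.0, 0.742, 0.671, 0.0]
contact_force: [-5.1, -0.6, 6.5]
gripper_width: 0.712
grasp_force: 42.5
```

```bash
python3 -c "from h import *;st()"
```

```text
t 4.95 yaw_cw 5.76 deg Tz_world -0.008 T [-0.046  1.089 -0.008] F [-5.1 -0.6  6.5] tau7 -0.122 q7 -0.049 p [0.5285 0.0194 0.2035] w 0.061 g 42.5
```

Emit:
drive_tool(
  increments=[
    {"claw": 0.055, "dx": 0, "dy": 0, "dz": 0, "wx": 0, "wy": 0, "wz": 2},
    {"claw": 0.055, "dx": 0, "dy": 0, "dz": 0, "wx": 0, "wy": 0, "wz": 2},
    {"claw": 0.055, "dx": 0, "dy": 0, "dz": 0, "wx": 0, "wy": 0, "wz": 0},
  ],
)

```text
t: 5.32
eef_pos: [0.5284, 0.0194, 0.2035]
tool_rot: [-0.001, 0.765, 0.644, 0.0]
contact_force: [-5.2, 0.4, 8.2]
gripper_width: 0.709
grasp_force: 42.5
```

```bash
python3 -c "from h import *;st()"
```

```text
t 5.33 yaw_cw 9.77 deg Tz_world -0.086 T [-0.017  0.993 -0.086] F [-5.2  0.4  8.2] tau7 -0.073 q7 -0.111 p [0.5284 0.0194 0.2035] w 0.061 g 42.5
```

Emit:
drive_tool(
  increments=[
    {"claw": 0.055, "dx": 0, "dy": 0, "dz": 0, "wx": 0, "wy": 0, "wz": 3},
    {"claw": 0.055, "dx": 0, "dy": 0, "dz": 0, "wx": 0, "wy": 0, "wz": 0},
  ],
)

```text
t: 5.58
eef_pos: [0.5284, 0.0193, 0.2035]
tool_rot: [-0.001, 0.781, 0.624, 0.0]
contact_force: [-4.2, 0.0, 7.1]
gripper_width: 0.71
grasp_force: 42.6
```

```bash
python3 -c "from h import *;st()"
```

```text
t 5.58 yaw_cw 12.77 deg Tz_world -0.023 T [-0.066  1.059 -0.023] F [-4.2  0.   7.1] tau7 -0.211 q7 -0.158 p [0.5284 0.0193 0.2035] w 0.061 g 42.6
```

```bash
cat >> h.py <<'E'
def avg(n=4):
    T=[];q=[]
    for i in range(n):
        p,d=read_camera("wrist");o=get_obs();T.append(o["torque"][2]);q.append(o["joint_torque"][6])
    print("avg Tz %.3f±%.3f tau7 %.3f±%.3f"%(np.mean(T),np.std(T),np.mean(q),np.std(q)));return p
E
python3 -c "
from h import *;p=avg(4);st();cv2.imwrite('pics/w3.png',cv2.resize(p[150:350,150:370,::-1],None,fx=2.5,fy=2.5))"
```

```text
avg Tz -0.008±0.012 tau7 -0.031±0.020
t 5.78 yaw_cw 12.73 deg Tz_world -0.027 T [-0.063  1.061 -0.027] F [-4.7  0.3  7.9] tau7 -0.016 q7 -0.158 p [0.5284 0.0194 0.2035] w 0.061 g 42.6
```

View pics/w3.png

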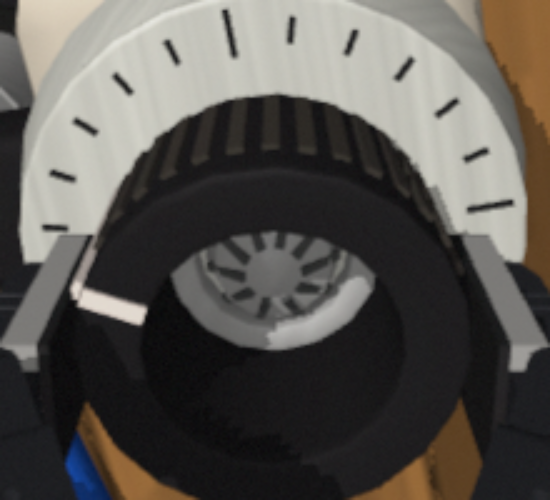

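The mark is visible at crop (110,305), which is full pixel (194,272), so I can read the collar angle directly from it.

```bash
cat >> h.py <<'E'
C=np.array([.5286,.0193])
def mark(n=3,tool=None):
    T=[];q=[];a=[]
    for i in range(n):
        o=get_obs();p,d=read_camera("wrist");T.append(o["torque"][2]);q.append(o["joint_torque"][6])
        v,u=np.nonzero((p.min(2)>140)&(p.max(2)<250)); W=np.array([cast("wrist",x,.208,o)[:2] for x in np.c_[u,v]])-C
        r=np.hypot(*W.T);k=(r>.022)&(r<.029);W=W[k]
        m=W.mean(0) if k.sum() else [np.nan]*2;a.append(-np.degrees(np.arctan2(m[1],m[0])));n_=k.sum();sp=W.std(0).round(4) if k.sum() else 0
    print("mark cw deg %.2f n=%d sp=%s | Tz %.3f±%.3f tau7 %.3f±%.3f"%(a[-1],n_,sp,np.mean(T),np.std(T),np.mean(q),np.std(q)));return p
E
python3 -c "
from h import *;mark(2);st()
import pickle
o=pickle.load(open('/tmp/w2.pkl','rb'));p=np.load('/tmp/w2.npz')['p']
globals()
import h
h.get_obs=lambda:o
h.read_camera=lambda n:(p,0)
h.mark(1)"
```

```text
Traceback (most recent call last):
  File "h.py", line 32, in mark
    v,u=np.nonzero((p.min(2)>140)&(p.max(2)<250)); W=np.array([cast("wrist",x,.208,o)[:2] for x in np.c_[u,v]])-C
                                                               ~~~~^^^^^^^^^^^^^^^^^^
  File "h.py", line 5, in cast
    c=calibration(n);r=np.linalg.inv(c["intrinsics"])@[uv[0],uv[1],1.]
ValueError: time passes only in moves, steps and waits
```

```bash
sed -i 's/^from scipy.*/&\nimport functools\ncalibration=functools.lru_cache(calibration)/' h.py
python3 -c "
from h import *;mark(2);st()
import pickle
o=pickle.load(open('/tmp/w2.pkl','rb'));p=np.load('/tmp/w2.npz')['p']
import h
h.get_obs=lambda:o
h.read_camera=lambda n:(p,0)
h.mark(1)"
```

```text
mark cw deg -150.84 n=138 sp=[0.0018 0.0013] | Tz -0.004±0.018 tau7 -0.016±0.000
t 5.92 yaw_cw 12.74 deg Tz_world 0.006 T [-0.014  1.074  0.006] F [-4.9  0.7  7.3] tau7 -0.017 q7 -0.158 p [0.5284 0.0194 0.2035] w 0.061 g 42.6
mark cw deg -164.74 n=35 sp=[0.002 0.001] | Tz 0.041±0.000 tau7 -0.023±0.000
```

Emit:
drive_tool(
  increments=[
    {"claw": 0.055, "dx": 0, "dy": 0, "dz": 0, "wx": 0, "wy": 0, "wz": 1.25},
    {"claw": 0.055, "dx": 0, "dy": 0, "dz": 0, "wx": 0, "wy": 0, "wz": 1.25},
    {"claw": 0.055, "dx": 0, "dy": 0, "dz": 0, "wx": 0, "wy": 0, "wz": 1.25},
    {"claw": 0.055, "dx": 0, "dy": 0, "dz": 0, "wx": 0, "wy": 0, "wz": 0},
  ],
  newtons=30,
)

```text
t: 6.42
eef_pos: [0.5283, 0.0194, 0.2035]
tool_rot: [-0.001, 0.801, 0.598, 0.0]
contact_force: [-5.5, -0.3, 8.0]
gripper_width: 0.712
grasp_force: 42.6
```

```bash
python3 -c "from h import *;mark(2);st()"
```

```text
mark cw deg -147.11 n=139 sp=[0.0017 0.0014] | Tz 0.046±0.006 tau7 -0.117±0.030
t 6.53 yaw_cw 16.48 deg Tz_world 0.054 T [-0.048  1.125  0.054] F [-5.2  0.5  7.9] tau7 -0.070 q7 -0.216 p [0.5284 0.0194 0.2035] w 0.061 g 42.6
```

Emit:
drive_tool(
  increments=[
    {"claw": 0.055, "dx": 0, "dy": 0, "dz": 0, "wx": 0, "wy": 0, "wz": 1.25},
    {"claw": 0.055, "dx": 0, "dy": 0, "dz": 0, "wx": 0, "wy": 0, "wz": 1.25},
    {"claw": 0.055, "dx": 0, "dy": 0, "dz": 0, "wx": 0, "wy": 0, "wz": 1.25},
    {"claw": 0.055, "dx": 0, "dy": 0, "dz": 0, "wx": 0, "wy": 0, "wz": 0},
  ],
)

```text
t: 7.02
eef_pos: [0.5283, 0.0194, 0.2035]
tool_rot: [-0.001, 0.82, 0.572, 0.0]
contact_force: [-5.8, -0.6, 6.8]
gripper_width: 0.706
grasp_force: 42.6
```

```bash
python3 -c "from h import *;mark(2);st()"
```

```text
mark cw deg -143.37 n=138 sp=[0.0016 0.0015] | Tz -0.045±0.024 tau7 -0.056±0.030
t 7.12 yaw_cw 20.23 deg Tz_world 0.025 T [0.005 1.149 0.025] F [-4.  -0.2  8.3] tau7 -0.010 q7 -0.275 p [0.5283 0.0194 0.2035] w 0.061 g 42.6
```

Emit:
drive_tool(
  increments=[
    {"claw": 0.055, "dx": 0, "dy": 0, "dz": 0, "wx": 0, "wy": 0, "wz": 1.25},
    {"claw": 0.055, "dx": 0, "dy": 0, "dz": 0, "wx": 0, "wy": 0, "wz": 1.25},
    {"claw": 0.055, "dx": 0, "dy": 0, "dz": 0, "wx": 0, "wy": 0, "wz": 1.25},
    {"claw": 0.055, "dx": 0, "dy": 0, "dz": 0, "wx": 0, "wy": 0, "wz": 0},
  ],
)

```text
t: 7.62
eef_pos: [0.5283, 0.0194, 0.2035]
tool_rot: [-0.001, 0.839, 0.545, 0.0]
contact_force: [-5.8, 0.8, 8.2]
gripper_width: 0.714
grasp_force: 42.6
```

```bash
python3 -c "from h import *;mark(2);st()"
```

```text
mark cw deg -139.58 n=140 sp=[0.0016 0.0016] | Tz -0.020±0.009 tau7 -0.030±0.030
t 7.72 yaw_cw 23.99 deg Tz_world -0.051 T [ 0.013  1.196 -0.051] F [-5.7 -0.1  8.4] tau7 0.016 q7 -0.333 p [0.5283 0.0194 0.2035] w 0.061 g 42.6
```

Emit:
drive_tool(
  increments=[
    {"claw": 0.055, "dx": 0, "dy": 0, "dz": 0, "wx": 0, "wy": 0, "wz": 1.25},
    {"claw": 0.055, "dx": 0, "dy": 0, "dz": 0, "wx": 0, "wy": 0, "wz": 1.25},
    {"claw": 0.055, "dx": 0, "dy": 0, "dz": 0, "wx": 0, "wy": 0, "wz": 1.25},
    {"claw": 0.055, "dx": 0, "dy": 0, "dz": 0, "wx": 0, "wy": 0, "wz": 0},
  ],
)

```text
t: 8.22
eef_pos: [0.5282, 0.0194, 0.2035]
tool_rot: [-0.001, 0.856, 0.517, -0.0]
contact_force: [-5.1, -0.4, 9.0]
gripper_width: 0.709
grasp_force: 42.8
```

```bash
python3 -c "from h import *;mark(2);st()"
```

```text
mark cw deg -135.98 n=138 sp=[0.0015 0.0016] | Tz 0.388±0.036 tau7 -0.417±0.031
t 8.32 yaw_cw 27.67 deg Tz_world 0.385 T [-0.092  1.286  0.385] F [-6.4 -0.3  8.5] tau7 -0.370 q7 -0.390 p [0.5282 0.0194 0.2035] w 0.061 g 42.8
```

Emit:
drive_tool(
  increments=[
    {"claw": 0.055, "dx": 0, "dy": 0, "dz": 0, "wx": 0, "wy": 0, "wz": 0.6},
    {"claw": 0.055, "dx": 0, "dy": 0, "dz": 0, "wx": 0, "wy": 0, "wz": 0},
  ],
)

```text
t: 8.57
eef_pos: [0.5282, 0.0194, 0.2035]
tool_rot: [-0.001, 0.858, 0.513, -0.0]
contact_force: [-6.4, -0.5, 7.8]
gripper_width: 0.711
grasp_force: 42.8
```

```bash
python3 -c "from h import *;mark(2);st()"
```

```text
mark cw deg -135.40 n=137 sp=[0.0015 0.0016] | Tz 0.519±0.015 tau7 -0.547±0.015
t 8.68 yaw_cw 28.25 deg Tz_world 0.570 T [-0.061  1.303  0.57 ] F [-5.8  0.7  8.5] tau7 -0.525 q7 -0.399 p [0.5282 0.0194 0.2035] w 0.060 g 42.8
```

Firm touch, 0.52 N m. It began about 1.8 clicks from the starting notch, so I back off 75.5° into notch -3.

Emit:
drive_tool(
  increments=[
    {"claw": 0.055, "dx": 0, "dy": 0, "dz": 0, "wx": 0, "wy": 0, "wz": -4},
    {"claw": 0.055, "dx": 0, "dy": 0, "dz": 0, "wx": 0, "wy": 0, "wz": -5},
    {"claw": 0.055, "dx": 0, "dy": 0, "dz": 0, "wx": 0, "wy": 0, "wz": -5},
    {"claw": 0.055, "dx": 0, "dy": 0, "dz": 0, "wx": 0, "wy": 0, "wz": -5},
    {"claw": 0.055, "dx": 0, "dy": 0, "dz": 0, "wx": 0, "wy": 0, "wz": -5},
    {"claw": 0.055, "dx": 0, "dy": 0, "dz": 0, "wx": 0, "wy": 0, "wz": -5},
    {"claw": 0.055, "dx": 0, "dy": 0, "dz": 0, "wx": 0, "wy": 0, "wz": -5},
    {"claw": 0.055, "dx": 0, "dy": 0, "dz": 0, "wx": 0, "wy": 0, "wz": -5},
    {"claw": 0.055, "dx": 0, "dy": 0, "dz": 0, "wx": 0, "wy": 0, "wz": -5},
    {"claw": 0.055, "dx": 0, "dy": 0, "dz": 0, "wx": 0, "wy": 0, "wz": -5},
    {"claw": 0.055, "dx": 0, "dy": 0, "dz": 0, "wx": 0, "wy": 0, "wz": -5},
    {"claw": 0.055, "dx": 0, "dy": 0, "dz": 0, "wx": 0, "wy": 0, "wz": -5},
    {"claw": 0.055, "dx": 0, "dy": 0, "dz": 0, "wx": 0, "wy": 0, "wz": -5},
    {"claw": 0.055, "dx": 0, "dy": 0, "dz": 0, "wx": 0, "wy": 0, "wz": -5},
    {"claw": 0.055, "dx": 0, "dy": 0, "dz": 0, "wx": 0, "wy": 0, "wz": -4},
    {"claw": 0.055, "dx": 0, "dy": 0, "dz": 0, "wx": 0, "wy": 0, "wz": -2.5},
    {"claw": 0.055, "dx": 0, "dy": 0, "dz": 0, "wx": 0, "wy": 0, "wz": 0},
    {"claw": 0.055, "dx": 0, "dy": 0, "dz": 0, "wx": 0, "wy": 0, "wz": 0},
  ],
)

```text
t: 10.92
eef_pos: [0.529, 0.0195, 0.2035]
tool_rot: [0.0, 0.365, 0.931, 0.0]
contact_force: [-2.8, 0.5, 7.6]
gripper_width: 0.711
grasp_force: 42.4
```

```bash
python3 -c "from h import *;mark(2);st()"
```

```text
mark cw deg 149.84 n=142 sp=[0.0019 0.0012] | Tz 0.059±0.019 tau7 -0.036±0.002
t 11.03 yaw_cw -47.13 deg Tz_world 0.038 T [-0.053  0.711  0.038] F [-3.   0.6  6.5] tau7 -0.037 q7 0.790 p [0.529  0.0195 0.2035] w 0.061 g 42.4
```

Emit:
drive_tool(
  increments=[
    {"claw": 0.085, "dx": 0, "dy": 0, "dz": 0, "wx": 0, "wy": 0, "wz": 0},
    {"claw": 0.085, "dx": 0, "dy": 0, "dz": 0, "wx": 0, "wy": 0, "wz": 0},
    {"claw": 0.085, "dx": 0, "dy": 0, "dz": 0, "wx": 0, "wy": 0, "wz": 0},
    {"claw": 0.085, "dx": 0, "dy": 0, "dz": -0.01, "wx": 0, "wy": 0, "wz": 0},
    {"claw": 0.085, "dx": 0, "dy": 0, "dz": -0.03, "wx": 0, "wy": 0, "wz": 0},
    {"claw": 0.085, "dx": 0, "dy": 0, "dz": -0.05, "wx": 0, "wy": 0, "wz": 0},
    {"claw": 0.085, "dx": 0, "dy": 0, "dz": -0.05, "wx": 0, "wy": 0, "wz": 0},
    {"claw": 0.085, "dx": 0, "dy": 0, "dz": 0, "wx": 0, "wy": 0, "wz": 0},
  ],
)

```text
t: 12.02
eef_pos: [0.531, 0.0192, 0.3472]
tool_rot: [0.004, 0.365, 0.931, 0.003]
contact_force: [-0.7, 0.1, -0.9]
gripper_width: 0.999
grasp_force: 0.0
```

```bash
python3 -c "from h import *;mark(2);st()
o=get_obs();p,d=read_camera('wrist');W,R=cloud(o,d);m=(abs(W[...,2]-.2085)<.005);m[:100]=0;m[250:]=0
cs,_=cv2.findContours(m.astype(np.uint8),cv2.RETR_CCOMP,cv2.CHAIN_APPROX_NONE)
for c in sorted(cs,key=len)[-2:]: print(len(c),circ(np.array([cast('wrist',x,.208,o)[:2] for x in c[:,0]])))
"
```

```text
mark cw deg 150.12 n=38 sp=[0.0019 0.0012] | Tz -0.010±0.011 tau7 -0.048±0.023
t 12.12 yaw_cw -47.15 deg Tz_world 0.008 T [-0.047  0.027  0.008] F [ 0.8 -0.  -0.6] tau7 -0.009 q7 0.730 p [0.5288 0.0193 0.3429] w 0.085 g 0.0
141 (array([0.52812146, 0.01940707]), np.float64(0.0196407807663692))
224 (array([0.5283725 , 0.01910749]), np.float64(0.03050330508799489))
```

Emit:
drive_tool(
  increments=[
    {"claw": 0.085, "dx": -0.0336, "dy": -0.0316, "dz": 0, "wx": 0, "wy": 0, "wz": 0},
    {"claw": 0.085, "dx": -0.0336, "dy": -0.0316, "dz": 0, "wx": 0, "wy": 0, "wz": 0},
    {"claw": 0.085, "dx": -0.0336, "dy": -0.0316, "dz": 0, "wx": 0, "wy": 0, "wz": 0},
    {"claw": 0.085, "dx": -0.0336, "dy": -0.0316, "dz": 0, "wx": 0, "wy": 0, "wz": 0},
    {"claw": 0.085, "dx": -0.0336, "dy": -0.0316, "dz": 0, "wx": 0, "wy": 0, "wz": 0},
    {"claw": 0.085, "dx": -0.0336, "dy": -0.0316, "dz": 0, "wx": 0, "wy": 0, "wz": 0},
    {"claw": 0.085, "dx": -0.0336, "dy": -0.0316, "dz": 0, "wx": 0, "wy": 0, "wz": 0},
    {"claw": 0.085, "dx": 0, "dy": 0, "dz": 0.04, "wx": 0, "wy": 0, "wz": 0},
    {"claw": 0.085, "dx": 0, "dy": 0, "dz": 0.04, "wx": 0, "wy": 0, "wz": 0},
    {"claw": 0.085, "dx": 0, "dy": 0, "dz": 0, "wx": 0, "wy": 0, "wz": 0},
  ],
)

```text
t: 13.42
eef_pos: [0.5484, -0.3013, 0.2579]
tool_rot: [-0.005, 0.365, 0.931, -0.0]
contact_force: [1.1, 0.6, 0.3]
gripper_width: 0.999
grasp_force: 0.0
```

```bash
python3 -c "from h import *;st()
import pickle
o=get_obs();p,d=read_camera('wrist');W,R=cloud(o,d);np.savez('/tmp/w4.npz',p=p,d=d);pickle.dump(o,open('/tmp/w4.pkl','wb'))
cv2.imwrite('pics/w4.png',p[:,:,::-1])
for z,lo,hi in((.070,.062,.075),(.102,.094,.108)):
  m=(W[...,2]>lo)&(W[...,2]<hi)&(np.hypot(W[...,0]-.551,W[...,1]+.303)<.06)
  cs,_=cv2.findContours(m.astype(np.uint8),cv2.RETR_EXTERNAL,cv2.CHAIN_APPROX_NONE)
  c=max(cs,key=len)[:,0];ce,r=circ(np.array([cast('wrist',x,z,o)[:2] for x in c]));print(z,len(c),m.sum(),np.median(W[m][:,2]),ce,r,R.T@(np.r_[ce,z]-o['eef_pos']))
"
```

```text
t 13.43 yaw_cw -47.15 deg Tz_world -0.009 T [ 0.025 -0.014 -0.009] F [1.1 0.6 0.3] tau7 0.097 q7 1.430 p [ 0.5484 -0.3013  0.2579] w 0.085 g 0.0
0.07 214 3887 0.07097471991397669 [ 0.55262582 -0.30267527] 0.03535280399108541 [-0.0056158   0.00251666  0.18785573]
0.102 72 527 0.1027161917613705 [ 0.55197142 -0.30214355] 0.010670770723001802 [-0.00450149  0.00235055  0.15586445]
```

View pics/w4.png

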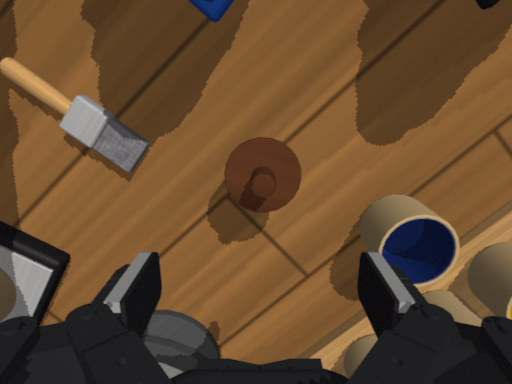

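The view shows the hopper alone at (263,178), with the knob on its lid. The blue cup at (410,245) and the brush at (105,130) are clear of the fingers.

Emit:
drive_tool(
  increments=[
    {"claw": 0.085, "dx": -0.004, "dy": 0.002, "dz": 0.04, "wx": 0, "wy": 0, "wz": 0},
    {"claw": 0.085, "dx": 0, "dy": 0, "dz": 0.04, "wx": 0, "wy": 0, "wz": 0},
    {"claw": 0.085, "dx": 0, "dy": 0, "dz": 0.04, "wx": 0, "wy": 0, "wz": 0},
    {"claw": 0.085, "dx": 0, "dy": 0, "dz": 0.015, "wx": 0, "wy": 0, "wz": 0},
    {"claw": 0.085, "dx": 0, "dy": 0, "dz": 0, "wx": 0, "wy": 0, "wz": 0},
    {"claw": 0.085, "dx": 0, "dy": 0, "dz": 0, "wx": 0, "wy": 0, "wz": 0},
  ],
)

```text
t: 14.22
eef_pos: [0.5563, -0.3048, 0.1294]
tool_rot: [0.002, 0.365, 0.931, -0.0]
contact_force: [0.5, 0.6, 0.0]
gripper_width: 0.995
grasp_force: 0.0
```

```bash
python3 -c "from h import *;st()
o=get_obs();p,d=read_camera('wrist');W,R=cloud(o,d)
print(R.T@(np.array([.5522,-.3023,.099])-o['eef_pos']))
z,lo,hi=.102,.094,.108
m=(W[...,2]>lo)&(W[...,2]<hi)&(np.hypot(W[...,0]-.551,W[...,1]+.303)<.03)
cs,_=cv2.findContours(m.astype(np.uint8),cv2.RETR_EXTERNAL,cv2.CHAIN_APPROX_NONE)
c=max(cs,key=len)[:,0];ce,r=circ(np.array([cast('wrist',x,z,o)[:2] for x in c]));print(z,len(c),m.sum(),np.median(W[m][:,2]),ce,r,R.T@(np.r_[ce,z]-o['eef_pos']))
"
```

```text
t 14.22 yaw_cw -47.15 deg Tz_world 0.011 T [-0.038 -0.002  0.011] F [0.5 0.6 0. ] tau7 -0.002 q7 1.500 p [ 0.5563 -0.3048  0.1294] w 0.085 g 0.0
[ 0.00479978 -0.00098439  0.03036725]
0.102 134 1661 0.10258285254145606 [ 0.5512437  -0.30158208] 0.011130981024439912 [ 0.0059799  -0.00110522  0.02736348]
```

Emit:
drive_tool(
  increments=[
    {"claw": 0.085, "dx": 0.0054, "dy": -0.001, "dz": 0, "wx": 0, "wy": 0, "wz": 0},
    {"claw": 0.085, "dx": 0, "dy": 0, "dz": 0.015, "wx": 0, "wy": 0, "wz": 0},
    {"claw": 0.085, "dx": 0, "dy": 0, "dz": 0.013, "wx": 0, "wy": 0, "wz": 0},
    {"claw": 0.085, "dx": 0, "dy": 0, "dz": 0, "wx": 0, "wy": 0, "wz": 0},
    {"claw": 0.04, "dx": 0, "dy": 0, "dz": 0, "wx": 0, "wy": 0, "wz": 0},
    {"claw": 0.028, "dx": 0, "dy": 0, "dz": 0, "wx": 0, "wy": 0, "wz": 0},
    {"claw": 0.015, "dx": 0, "dy": 0, "dz": 0, "wx": 0, "wy": 0, "wz": 0},
    {"claw": 0.015, "dx": 0, "dy": 0, "dz": 0, "wx": 0, "wy": 0, "wz": 0},
    {"claw": 0.015, "dx": 0, "dy": 0, "dz": 0, "wx": 0, "wy": 0, "wz": 0},
    {"claw": 0.015, "dx": 0, "dy": 0, "dz": 0, "wx": 0, "wy": 0, "wz": 0},
  ],
  newtons=40,
)

```text
t: 15.52
eef_pos: [0.5508, -0.3011, 0.0997]
tool_rot: [0.0, 0.365, 0.931, 0.0]
contact_force: [-0.6, 1.7, 3.4]
gripper_width: 0.24
grasp_force: 39.3
```

```bash
python3 -c "from h import *;st()"
```

```text
t 15.53 yaw_cw -47.16 deg Tz_world 0.059 T [ 0.113 -0.012  0.059] F [-0.6  1.7  3.4] tau7 0.001 q7 1.516 p [ 0.5508 -0.3011  0.0997] w 0.021 g 39.3
```

Emit:
drive_tool(
  increments=[
    {"claw": 0.015, "dx": 0, "dy": 0, "dz": -0.01, "wx": 0, "wy": 0, "wz": 0},
    {"claw": 0.015, "dx": 0, "dy": 0, "dz": -0.03, "wx": 0, "wy": 0, "wz": 0},
    {"claw": 0.015, "dx": 0, "dy": 0, "dz": -0.04, "wx": 0, "wy": 0, "wz": 0},
    {"claw": 0.015, "dx": 0, "dy": 0, "dz": -0.04, "wx": 0, "wy": 0, "wz": 0},
    {"claw": 0.015, "dx": 0, "dy": 0, "dz": -0.04, "wx": 0, "wy": 0, "wz": 0},
    {"claw": 0.015, "dx": 0, "dy": 0, "dz": -0.04, "wx": 0, "wy": 0, "wz": 0},
    {"claw": 0.015, "dx": 0, "dy": 0, "dz": -0.03, "wx": 0, "wy": 0, "wz": 0},
    {"claw": 0.015, "dx": 0, "dy": 0, "dz": -0.01, "wx": 0, "wy": 0, "wz": 0},
    {"claw": 0.015, "dx": 0, "dy": 0, "dz": 0, "wx": 0, "wy": 0, "wz": 0},
    {"claw": 0.015, "dx": 0, "dy": 0, "dz": 0, "wx": 0, "wy": 0, "wz": 0},
  ],
)

```text
t: 16.77
eef_pos: [0.5498, -0.3006, 0.3375]
tool_rot: [-0.001, 0.365, 0.931, 0.0]
contact_force: [-0.1, -0.3, -1.9]
gripper_width: 0.237
grasp_force: 39.4
```

```bash
python3 -c "from h import *;st()
o=get_obs();p,d=read_camera('wrist');W,R=cloud(o,d);cv2.imwrite('pics/w5.png',p[:,:,::-1])
z=o['eef_pos'][2]-.0997+.070
m=(abs(W[...,2]-z)<.006)&(np.hypot(W[...,0]-o['eef_pos'][0],W[...,1]-o['eef_pos'][1])<.05)
cs,_=cv2.findContours(m.astype(np.uint8),cv2.RETR_EXTERNAL,cv2.CHAIN_APPROX_NONE)
c=max(cs,key=len)[:,0];P=np.array([cast('wrist',x,z,o)-o['eef_pos'] for x in c])@R
k=P[:,0]>.0;P=P[k&(abs(P[:,1])<.03)];print(len(c),m.sum(),np.median(W[m][:,2]),z,circ(P[:,:2]))
"
```

```text
t 16.77 yaw_cw -47.16 deg Tz_world 0.009 T [-0.018 -0.054  0.009] F [-0.1 -0.3 -1.9] tau7 -0.000 q7 1.398 p [ 0.5498 -0.3006  0.3375] w 0.020 g 39.4
474 8385 0.30875907021989774 0.3078195506121905 (array([ 0.01837334, -0.00022989]), np.float64(0.020263694685570294))
```

View pics/w5.png

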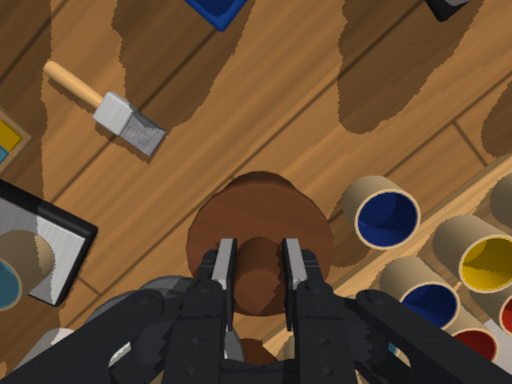

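```bash
python3 -c "from h import *
o=get_obs();p,d=read_camera('wrist');W,R=cloud(o,d)
z=o['eef_pos'][2]-.0997+.070
m=(abs(W[...,2]-z)<.006)&(np.hypot(W[...,0]-o['eef_pos'][0],W[...,1]-o['eef_pos'][1])<.05)
v,u=np.nonzero(m);L=[]
for r in range(v.min()+2,250,3):
    q=u[v==r]; L+=[(q.min()-.5,r),(q.max()+.5,r)]
P=np.array([cast('wrist',x,z,o)-o['eef_pos'] for x in L])@R
print(v.min(),circ(P[:,:2]));st()"
```

```text
180 (array([-0.00110508, -0.00058487]), np.float64(0.03525619400172201))
t 16.88 yaw_cw -47.16 deg Tz_world -0.014 T [ 0.007  0.044 -0.014] F [-0.2  0.4 -1.9] tau7 0.001 q7 1.398 p [ 0.5499 -0.3007  0.3378] w 0.020 g 39.4
```

Emit:
drive_tool(
  increments=[
    {"claw": 0.015, "dx": 0.0143, "dy": 0.0142, "dz": 0, "wx": 0, "wy": 0, "wz": 0},
    {"claw": 0.015, "dx": 0.03, "dy": 0.028, "dz": 0, "wx": 0, "wy": 0, "wz": 0},
    {"claw": 0.015, "dx": 0.03, "dy": 0.028, "dz": 0, "wx": 0, "wy": 0, "wz": 0},
    {"claw": 0.015, "dx": 0.03, "dy": 0.028, "dz": 0, "wx": 0, "wy": 0, "wz": 0},
    {"claw": 0.015, "dx": 0.03, "dy": 0.028, "dz": 0, "wx": 0, "wy": 0, "wz": 0},
    {"claw": 0.015, "dx": 0.03, "dy": 0.028, "dz": 0, "wx": 0, "wy": 0, "wz": 0},
    {"claw": 0.015, "dx": 0.03, "dy": 0.028, "dz": 0, "wx": 0, "wy": 0, "wz": 0},
    {"claw": 0.015, "dx": 0.02, "dy": 0.019, "dz": 0, "wx": 0, "wy": 0, "wz": 0},
    {"claw": 0.015, "dx": 0.014, "dy": 0.013, "dz": 0, "wx": 0, "wy": 0, "wz": 0},
    {"claw": 0.015, "dx": 0.006, "dy": 0.006, "dz": 0, "wx": 0, "wy": 0, "wz": 0},
    {"claw": 0.015, "dx": 0, "dy": 0, "dz": 0, "wx": 0, "wy": 0, "wz": 0},
    {"claw": 0.015, "dx": 0, "dy": 0, "dz": 0, "wx": 0, "wy": 0, "wz": 0},
    {"claw": 0.015, "dx": 0, "dy": 0, "dz": 0, "wx": 0, "wy": 0, "wz": 0},
    {"claw": 0.015, "dx": 0, "dy": 0, "dz": 0, "wx": 0, "wy": 0, "wz": 0},
  ],
)

```text
t: 18.62
eef_pos: [0.5284, 0.0191, 0.3393]
tool_rot: [0.0, 0.366, 0.931, -0.0]
contact_force: [0.1, 0.4, -1.3]
gripper_width: 0.239
grasp_force: 39.4
```

```bash
python3 -c "from h import *
st();o=get_obs();w,x,y,z=o['tool_rot'];R=Rn.from_quat([x,y,z,w]).as_matrix();print(R.T@(np.array([.5279,.0202,.3077])-o['eef_pos']))"
```

```text
t 18.62 yaw_cw -47.09 deg Tz_world -0.058 T [ 0.04  -0.026 -0.058] F [ 0.1  0.4 -1.3] tau7 0.001 q7 0.736 p [0.5284 0.0191 0.3393] w 0.020 g 39.4
[0.00113996 0.00048549 0.03158688]
```

Emit:
drive_tool(
  increments=[
    {"claw": 0.015, "dx": 0.0011, "dy": 0.0005, "dz": 0.01, "wx": 0, "wy": 0, "wz": 0},
    {"claw": 0.015, "dx": 0, "dy": 0, "dz": 0.01, "wx": 0, "wy": 0, "wz": 0},
    {"claw": 0.015, "dx": 0, "dy": 0, "dz": 0.006, "wx": 0, "wy": 0, "wz": 0},
    {"claw": 0.015, "dx": 0, "dy": 0, "dz": 0.003, "wx": 0, "wy": 0, "wz": 0},
    {"claw": 0.015, "dx": 0, "dy": 0, "dz": 0, "wx": 0, "wy": 0, "wz": 0},
    {"claw": 0.015, "dx": 0, "dy": 0, "dz": 0, "wx": 0, "wy": 0, "wz": 0},
    {"claw": 0.015, "dx": 0, "dy": 0, "dz": 0, "wx": 0, "wy": 0, "wz": 0},
  ],
)

```text
t: 19.5
eef_pos: [0.5281, 0.0208, 0.3106]
tool_rot: [0.0, 0.365, 0.931, 0.0]
contact_force: [0.4, 0.1, -1.6]
gripper_width: 0.24
grasp_force: 39.4
```

```bash
python3 -c "from h import *
st();o=get_obs();w,x,y,z=o['tool_rot'];R=Rn.from_quat([x,y,z,w]).as_matrix();print(R.T@(np.array([.5279,.0202,.2977])-o['eef_pos']))"
```

```text
t 19.50 yaw_cw -47.15 deg Tz_world -0.010 T [-0.032  0.053 -0.01 ] F [ 0.4  0.1 -1.6] tau7 -0.000 q7 0.744 p [0.5281 0.0208 0.3106] w 0.020 g 39.4
[-0.00026744 -0.00056464  0.01286198]
```

Emit:
drive_tool(
  increments=[
    {"claw": 0.015, "dx": -0.0002, "dy": -0.0005, "dz": 0.002, "wx": 0, "wy": 0, "wz": 0},
    {"claw": 0.015, "dx": 0, "dy": 0, "dz": 0.002, "wx": 0, "wy": 0, "wz": 0},
    {"claw": 0.015, "dx": 0, "dy": 0, "dz": 0.0015, "wx": 0, "wy": 0, "wz": 0},
    {"claw": 0.015, "dx": 0, "dy": 0, "dz": 0, "wx": 0, "wy": 0, "wz": 0},
  ],
)

```text
t: 20.0
eef_pos: [0.5276, 0.0203, 0.3046]
tool_rot: [-0.0, 0.365, 0.931, -0.0]
contact_force: [1.3, 0.5, -2.2]
gripper_width: 0.24
grasp_force: 39.4
```

```bash
python3 -c "from h import *;st()"
```

```text
t 20.00 yaw_cw -47.15 deg Tz_world 0.014 T [ 0.002 -0.037  0.014] F [ 1.3  0.5 -2.2] tau7 0.004 q7 0.747 p [0.5276 0.0203 0.3046] w 0.020 g 39.4
```

The neck is about 3 mm into the bore with no push back, so I continue down gently.

Emit:
drive_tool(
  increments=[
    {"claw": 0.015, "dx": 0, "dy": 0, "dz": 0.002, "wx": 0, "wy": 0, "wz": 0},
    {"claw": 0.015, "dx": 0, "dy": 0, "dz": 0.002, "wx": 0, "wy": 0, "wz": 0},
    {"claw": 0.015, "dx": 0, "dy": 0, "dz": 0.001, "wx": 0, "wy": 0, "wz": 0},
    {"claw": 0.015, "dx": 0, "dy": 0, "dz": 0, "wx": 0, "wy": 0, "wz": 0},
    {"claw": 0.015, "dx": 0, "dy": 0, "dz": 0, "wx": 0, "wy": 0, "wz": 0},
  ],
)

```text
t: 20.62
eef_pos: [0.5278, 0.0203, 0.2998]
tool_rot: [0.0, 0.365, 0.931, 0.0]
contact_force: [0.2, -0.5, -2.3]
gripper_width: 0.244
grasp_force: 39.4
```

```bash
python3 -c "from h import *;st()"
```

```text
t 20.62 yaw_cw -47.16 deg Tz_world 0.015 T [-0.006 -0.013  0.015] F [ 0.2 -0.5 -2.3] tau7 0.000 q7 0.749 p [0.5278 0.0203 0.2998] w 0.021 g 39.4
```

Emit:
drive_tool(
  increments=[
    {"claw": 0.015, "dx": 0, "dy": 0, "dz": 0.001, "wx": 0, "wy": 0, "wz": 0},
    {"claw": 0.015, "dx": 0, "dy": 0, "dz": 0.001, "wx": 0, "wy": 0, "wz": 0},
    {"claw": 0.015, "dx": 0, "dy": 0, "dz": 0, "wx": 0, "wy": 0, "wz": 0},
  ],
)

```text
t: 21.0
eef_pos: [0.5277, 0.0203, 0.2978]
tool_rot: [-0.0, 0.365, 0.931, -0.0]
contact_force: [0.3, 0.2, -1.9]
gripper_width: 0.239
grasp_force: 39.4
```

```bash
python3 -c "from h import *;st()"
```

```text
t 21.00 yaw_cw -47.16 deg Tz_world 0.012 T [0.027 0.021 0.012] F [ 0.3  0.2 -1.9] tau7 0.002 q7 0.750 p [0.5277 0.0203 0.2978] w 0.020 g 39.4
```

Emit:
drive_tool(
  increments=[
    {"claw": 0.015, "dx": 0, "dy": 0, "dz": 0.0005, "wx": 0, "wy": 0, "wz": 0},
    {"claw": 0.015, "dx": 0, "dy": 0, "dz": 0.0005, "wx": 0, "wy": 0, "wz": 0},
    {"claw": 0.015, "dx": 0, "dy": 0, "dz": 0, "wx": 0, "wy": 0, "wz": 0},
  ],
)

```text
t: 21.38
eef_pos: [0.528, 0.0204, 0.2975]
tool_rot: [0.0, 0.365, 0.931, 0.0]
contact_force: [-1.8, 0.0, 5.1]
gripper_width: 0.237
grasp_force: 40.0
```

```bash
python3 -c "from h import *;st()"
```

```text
t 21.38 yaw_cw -47.16 deg Tz_world -0.042 T [-0.119  0.471 -0.042] F [-1.8  0.   5.1] tau7 0.007 q7 0.751 p [0.528  0.0204 0.2975] w 0.020 g 40.0
```

The shoulder is down at 5 N. I release and rise.

Emit:
drive_tool(
  increments=[
    {"claw": 0.03, "dx": 0, "dy": 0, "dz": 0, "wx": 0, "wy": 0, "wz": 0},
    {"claw": 0.045, "dx": 0, "dy": 0, "dz": 0, "wx": 0, "wy": 0, "wz": 0},
    {"claw": 0.06, "dx": 0, "dy": 0, "dz": 0, "wx": 0, "wy": 0, "wz": 0},
    {"claw": 0.06, "dx": 0, "dy": 0, "dz": 0, "wx": 0, "wy": 0, "wz": 0},
    {"claw": 0.06, "dx": 0, "dy": 0, "dz": -0.01, "wx": 0, "wy": 0, "wz": 0},
    {"claw": 0.06, "dx": 0, "dy": 0, "dz": -0.03, "wx": 0, "wy": 0, "wz": 0},
    {"claw": 0.06, "dx": 0, "dy": 0, "dz": -0.04, "wx": 0, "wy": 0, "wz": 0},
    {"claw": 0.06, "dx": 0, "dy": 0, "dz": -0.03, "wx": 0, "wy": 0, "wz": 0},
    {"claw": 0.06, "dx": 0, "dy": 0, "dz": 0, "wx": 0, "wy": 0, "wz": 0},
    {"claw": 0.06, "dx": 0, "dy": 0, "dz": 0, "wx": 0, "wy": 0, "wz": 0},
  ],
)

```text
t: 22.62
eef_pos: [0.5274, 0.0203, 0.4065]
tool_rot: [-0.0, 0.365, 0.931, -0.0]
contact_force: [0.6, -0.1, 0.3]
gripper_width: 0.704
grasp_force: 0.0
```

```bash
python3 -c "from h import *;st()
o=get_obs();p,d=read_camera('wrist');W,R=cloud(o,d)
for z in(.268,.300):
  m=(abs(W[...,2]-z)<.006)&(np.hypot(W[...,0]-.528,W[...,1]-.02)<.05)
  cs,_=cv2.findContours(m.astype(np.uint8),cv2.RETR_EXTERNAL,cv2.CHAIN_APPROX_NONE)
  c=max(cs,key=len)[:,0];print(z,np.median(W[m][:,2]),circ(np.array([cast('wrist',x,z,o)[:2] for x in c])))
cv2.imwrite('pics/w6.png',p[:,:,::-1])"
```

```text
t 22.62 yaw_cw -47.16 deg Tz_world -0.007 T [ 0.001 -0.056 -0.007] F [ 0.6 -0.1  0.3] tau7 -0.003 q7 0.716 p [0.5274 0.0203 0.4065] w 0.060 g 0.0
0.268 0.2689256897561457 (array([0.52931109, 0.01848722]), np.float64(0.03543195997964862))
0.3 0.3006377917796237 (array([0.52875115, 0.01900959]), np.float64(0.010647617075218066))
```

View pics/w6.png

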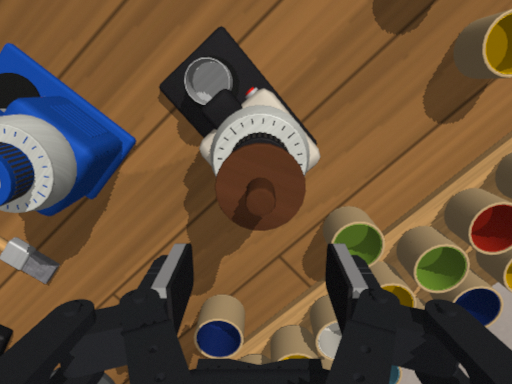

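The hopper sits upright in the collar at (260,187). Its lid and knob are at the seated heights (0.269 and 0.301 m) and centred within about 1 mm. The torque about the axis stayed near zero throughout the insertion, so the setting held.

```bash
python3 -c "from station import *;print(hand_in())"
```

```text
the job is handed in; nothing more can be done
None
```

I turned the collar to a firm touch (0.52 N m), backed it off into the fifth notch (about 4.8 clicks from the touch point), seated the hopper in the collar, and handed the job in at about 23 s; it returned no verdict.

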